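# Flip the status flag of the filled vial rack

### The arm

A 7-joint arm with a two-finger parallel gripper is mounted at the origin on the work surface. World frame = base frame: x ahead of the robot, y to its left, z up, the work surface at z = 0. Lengths are in m, angles in rad, forces in N, time in s.
With the tool pointing down it reaches from about 0.425 to 0.875 m from the base axis. Payload 4.7 kg.
Tool frame: the origin (TCP) lies midway between the tips of the shut fingers; the grasp point (between the pads) lies 19 mm behind it; z points along the fingers, y is the line along which they close (so a half turn about z gives the same grasp; the last joint's range is limited). The gripper opens to 87 mm and grips with 3 to 60 N. Pads are 19 mm wide; open, the fingers measure 117 mm over their backs; the gripper's body (75 mm by 190 mm) begins 51 mm behind the grasp point.
Start: joints at [1.289, 0.321, -0.07, 1.45, 0.023, 1.371, -0.057], TCP at [0.189, -0.622, 0.223] pointing down, gripper open.
Joint ranges: [-2.86, 2.86], [-0.3, 2.09], [-1.38, 1.24], [0.06, 2.45], [-1.56, 4.7], [0.09, 2.05], [-2.69, 2.69]. Speed limits (rad/s): [2.57, 2.57, 3.14, 3.14, 3.14, 3.14, 3.14].

### API

Orientations are given as a 3x3 rotation matrix whose columns are the frame's x, y, z axes.
In Python, from workcell import ctrl, cams, finder gives the robot as it stands.
- The arm moves only by the tool arm_command, never from a script. Its argument "motion" is a list of rows, each an object with "angular": the turn, a rotation vector about the world's x, y, z in degrees, a list of three; "delta_pos": the shift along the world's x, y, z in mm, a list of three; "fingers": the finger opening in mm, from 0 to 87. In form: [{"angular": [ax, ay, az], "delta_pos": [x, y, z], "fingers": fingers}, ...]. A call has 1 to 20 rows; each row shifts and turns the commanded pose from where the row before left it; what a row does not reach is not made up. A row lasts 1/10 s, in which the tool goes at most 50 mm and 8.59 degrees, less where a joint would pass 70% of its speed; a pose out of reach is approached as far as the arm can. A call is refused whole if a number of a shift passes 50 or a number of a turn 8.59, either way. A call with a gripper value outside its range is refused whole. The fingers move at their own pace and stop on an object; "grip_force" is the grip in N (left out, the last holds). Time passes only in rows, so rows that do not move let the fingers close. It gives the time, the measured TCP pose, the force, the opening and the grip force at its end, in the units of the state.
- ctrl.get_obs(): the state, without advancing time (a new reading comes with each control period).
- cams.camera(name): name is "scene" or "top" or "wrist"; returns the picture (420x560x3 uint8, red, green, blue); there is no depth.
- cams.calibration(name): a dict with "K" (3x3 intrinsics, pixels), "rvec" (rotation vector, rad) and "tvec" (3), from world to camera coordinates, as OpenCV has them; the wrist camera has in their place "mount" (4x4, takes a point from camera to tool coordinates, whose origin is the TCP and whose axes are the flange's). Camera axes: x right, y down, z forward; pixel columns grow to the right and rows downward; lengths in m; the calibration is good to about 2 mm. A picture is of the moment at which its call begins: read the wrist's pose just before it. calibration takes no time and is no camera call.
- ctrl.finish_job(): hands the job in; it is judged then, once.
Trained networks look in the newest picture that a camera, given by its name, has taken for a name from the list of things; names that differ only in an ending like _2 or _b are one class to them, and where a whole thing is asked for, a point or a joint stands for the part that bears it (a point fixed in the world has none). Each returns a list of dicts, best first, with "confidence" (0 to 1); they miss things now and then, are a little off and sometimes report something else, mostly with a low value. They report only what shows in the picture. A call takes as long as a camera call. They do not tell look-alikes from the thing itself.
- finder.find_in(camera, label): "rect" ([left, top, right, bottom] in pixels, round what is visible of it).
The state is a dict: "time_s": time; "joints": joint angles; "qd": joint speeds; "effort": joint torques, N m; "position": TCP position; "eef_rot": TCP orientation; "wrist_force": force on the tool from outside, world axes, zero at the start; "wrist_torque": the same for the moment, N m; "width": finger opening in m; "gripper_force": force on a finger pad.
Only numpy, scipy, OpenCV 4.12 (cv2) and the standard library are available. Lean on these libraries where they do the work, as an engineer would, in place of code of your own. Each camera call takes 0.05 s, during which the arm holds its last target. There are 200 camera calls.

### The job

Each of the two vial racks on the bench has a hinged flag on a stand directly in front of it, on the robot's side. At the rack that is filled with capped vials, push the flag up by its free edge with a fingertip, over its pivot and right down to its stop on the other side, so that it lies level and shows its other face. Leave the empty rack's flag as it is, do not shift or lift the stands or racks, and leave the bottle and the little jar alone.

Things in the scene. Friction and masses are not known exactly. Their poses are not given: they have to be found in the camera images.
- flag_full (a joint): Angle (rad) of the white paddle hinged on the filled rack's stand: 0 = level on the stand's +y side, bar face up (first stop); grows as its free edge rises; 1.571 = upright; 3.142 = level on the -y side, ring face up (other stop). Starts at 0 to 0.25. Stiff pivot (0.04 N m friction): the paddle stays at any angle it is left at and must be pushed all the way down.
- flag_full_hinge (a point): Point on the pivot line of the filled rack's flag, midway between the posts, 100 mm above the bench; its axes are those of the stand.
- flag_full_edge (a point): Middle of the free edge of the filled rack's flag, at half its thickness, 90 mm from the pivot; moves with the flag. The paddle is 76 mm wide along the stand's x, 5 mm thick, 50 g. Below its overhang there is only the stand's low base (about 83 mm of free height), so a fingertip fits under the free edge.
- flag_empty (a joint): Angle (rad) of the white paddle hinged on the empty rack's stand: 0 = level on the stand's +y side, bar face up (first stop); grows as its free edge rises; 1.571 = upright; 3.142 = level on the -y side, ring face up (other stop). Starts at 0 to 0.25. Stiff pivot (0.04 N m friction): the paddle stays at any angle it is left at and must be pushed all the way down.
- flag_empty_hinge (a point): The same pivot point on the empty rack's flag.
- stand_full: Grey heavy flag stand in front of the filled rack, loose on the bench, about 1.5 kg. Origin at the centre of its underside, z up. Base plate 110 mm along its x, 130 mm along its y, 14 mm high. Two steel posts at x = +-46 mm (8 mm along x, 18 mm along y, tops 112 mm high) carry the paddle's pivot, which runs along the stand's x, 100 mm above the bench.
- stand_empty: Grey heavy flag stand in front of the empty rack, loose on the bench, about 1.5 kg. Origin at the centre of its underside, z up. Base plate 110 mm along its x, 130 mm along its y, 14 mm high. Two steel posts at x = +-46 mm (8 mm along x, 18 mm along y, tops 112 mm high) carry the paddle's pivot, which runs along the stand's x, 100 mm above the bench.
- rack_full: Cream rack block, filled with 8 vials that are pressed in tight, loose, 0.7 kg; 64 mm along its x, 120 mm along its y, 40 mm high, blue vial caps up to 68 mm. Origin at the centre of its underside. It stands directly beyond its own flag stand, 130 to 145 mm in the stand's +x direction.
- rack_empty: Cream rack block, empty, 8 bare holes, loose, 0.7 kg; 64 mm along its x, 120 mm along its y, 40 mm high. Origin at the centre of its underside. It stands directly beyond its own flag stand, 130 to 145 mm in the stand's +x direction.
- bottle: Brown bottle with a blue cap, loose, 60 mm diameter, 125 mm tall, standing beyond the racks. Origin at the centre of its underside.
- jar: Small glass jar, loose, 30 mm diameter, 50 mm tall, standing upright on the robot's side between the stands. Origin at the centre of its underside.
Things that resemble listed ones, but are neither listed nor needed, are in the scene too. What is shaped like the stand_empty but green is not meant. Leave any turquoise look-alike of the stand_full alone.

How it is judged:
By the outcome, as a careful person would: the job done as asked, in the order asked, and still so for the second after the job is handed in, with the robot touching nothing.
It also fails if it takes over 45 s, if anything falls off the work surface, if the arm or the gripper's body presses on something with over 40 N, if the wrist force passes 120 N, or if a joint passes its speed limit or range.

## Working session

There is one attempt and no reset: what is moved stays moved. The work goes in short steps, Python scripts to look and compute and a tool call to move; the robot and the scene stay as the last step left them, time stands still between calls to the robot, and variables do not carry over. Pictures are saved under pics/ and viewed, at most 10 in all, crops included, and the job is handed in when it is done.

Besides the shell and the picture viewer there is one more tool, called after "Emit:" in YAML: its name, and indented under it one key for each argument. arm_command: Moves the arm, as the interface text tells. Its arguments: {"type":"object","properties":{"motion":{"type":"array","items":{"type":"object","properties":{"angular":{"type":"array","items":{"type":"number"}},"delta_pos":{"type":"array","items":{"type":"number"}},"fingers":{"type":"number"}}}},"grip_force":{"type":"number"}},"required":["motion"]}

```bash
mkdir -p pics; python3 - <<'E'
from workcell import ctrl,cams,finder
import cv2,numpy as np
for n in("scene","top"):
    im=cams.camera(n); cv2.imwrite(f"pics/{n}0.png",im[:,:,::-1])
    c=cams.calibration(n); print(n,c)
    for l in("stand_full","rack_full","rack_empty","flag_full","jar","bottle"):
        print(l,[(np.round(d["rect"]).tolist(),round(d["confidence"],2)) for d in finder.find_in(n,l)])
print(ctrl.get_obs())
E
```

```text
scene {'K': array([[502.34805041,   0.        , 282.7553704 ],
       [  0.        , 502.34805041, 217.84591778],
       [  0.        ,   0.        ,   1.        ]]), 'rvec': array([ 2.18387042,  0.69344475, -0.3096221 ]), 'tvec': array([-0.45826747, -0.1751898 ,  1.49114451])}
stand_full [([291.0, 113.0, 323.0, 160.0], 0.81), ([286.0, 142.0, 355.0, 218.0], 0.66)]
rack_full [([324.0, 193.0, 381.0, 242.0], 0.91)]
rack_empty [([260.0, 264.0, 307.0, 323.0], 0.89)]
flag_full [([291.0, 116.0, 318.0, 135.0], 0.75), ([308.0, 143.0, 353.0, 175.0], 0.67)]
jar [([235.0, 186.0, 245.0, 207.0], 0.58)]
bottle [([356.0, 221.0, 383.0, 278.0], 0.57)]
top {'K': array([[472.33434121,   0.        , 271.68179516],
       [  0.        , 472.33434121, 213.78064243],
       [  0.        ,   0.        ,   1.        ]]), 'rvec': array([ 2.15320644, -2.11439824,  0.18052741]), 'tvec': array([-0.02097946,  0.56168386,  1.27462414])}
stand_full [([107.0, 244.0, 169.0, 304.0], 0.92), ([165.0, 190.0, 234.0, 245.0], 0.82)]
rack_full [([306.0, 161.0, 352.0, 192.0], 0.7), ([204.0, 155.0, 249.0, 190.0], 0.69)]
rack_em
[... 378 characters left out ...]
5692125]), 'qd': array([-0.00204971, -0.00078527, -0.00234642,  0.00010606,  0.00064212,
       -0.00045599,  0.00021679]), 'effort': array([ 1.35698985e-03, -4.90951252e+01, -4.01884820e-01, -3.12708735e+01,
       -6.37101266e-02,  3.32956016e-02,  3.04992409e-05]), 'position': array([ 0.18950208, -0.62179242,  0.22264805]), 'eef_rot': array([[ 9.56552359e-01,  2.91560603e-01,  1.41344665e-05],
       [ 2.91560601e-01, -9.56552346e-01, -1.57331447e-04],
       [-3.23512944e-05,  1.54616820e-04, -9.99999988e-01]]), 'wrist_force': array([-0.06597447, -0.87455682,  0.37180368]), 'wrist_torque': array([-0.03045387, -0.00168368,  0.01387175]), 'gripper_force': 0.0, 'width': 0.08701628462080918}
```

```bash
python3 - <<'E'
import cv2
for n in("scene","top"):
    im=cv2.imread(f"pics/{n}0.png"); cv2.imwrite(f"pics/{n}0b.png",cv2.resize(im,(800,600)))
E
```

```text
(no output)
```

View pics/scene0b.png

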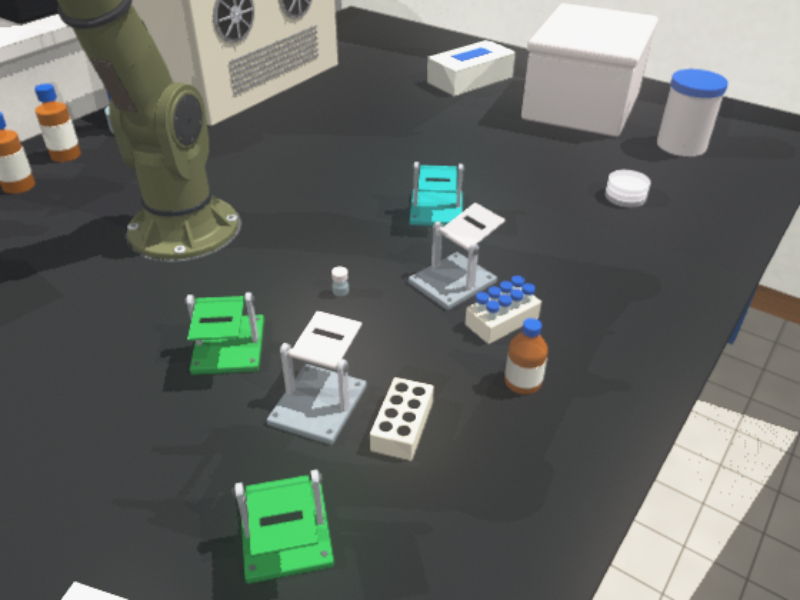

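View pics/top0b.png

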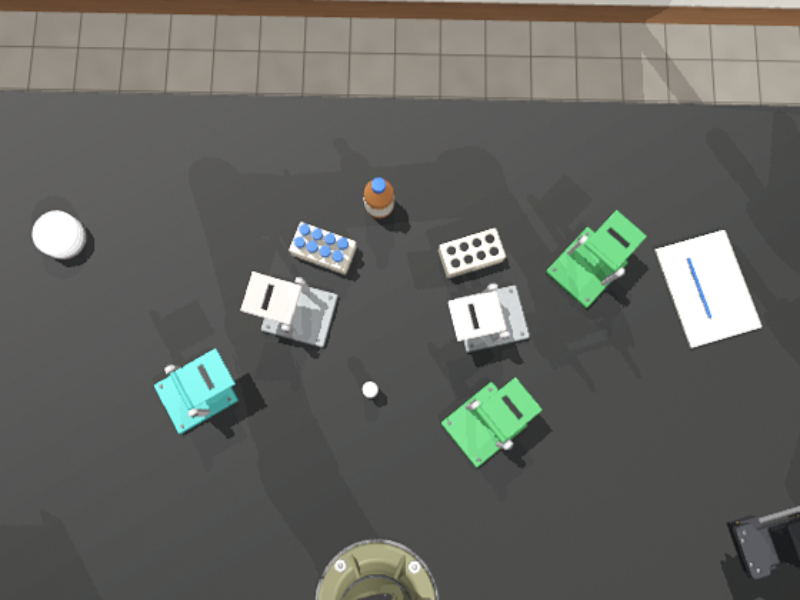

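The scene shows the filled rack (blue caps) at 800-scale pixel (503,308) in scene and (323,248) in top, and the empty rack at (472,253) in top.

Flag stands that could be mistaken for each other, by top-view 800-scale pixel:
- grey at (300,310), in front of the filled rack: **this is the one I want**
- grey at (490,318), in front of the empty rack
- turquoise at (197,390)
- green at (490,422)
- green at (597,260)

I'll check the choice in a close crop.

```bash
python3 - <<'E'
import cv2,numpy as np
a=cv2.imread("pics/top0.png")[150:250,160:260]; b=cv2.imread("pics/scene0.png")[135:235,280:380]
cv2.imwrite("pics/crop1.png",np.hstack([cv2.resize(x,(400,400),interpolation=cv2.INTER_CUBIC) for x in(a,b)]))
E
```

```text
(no output)
```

View pics/crop1.png

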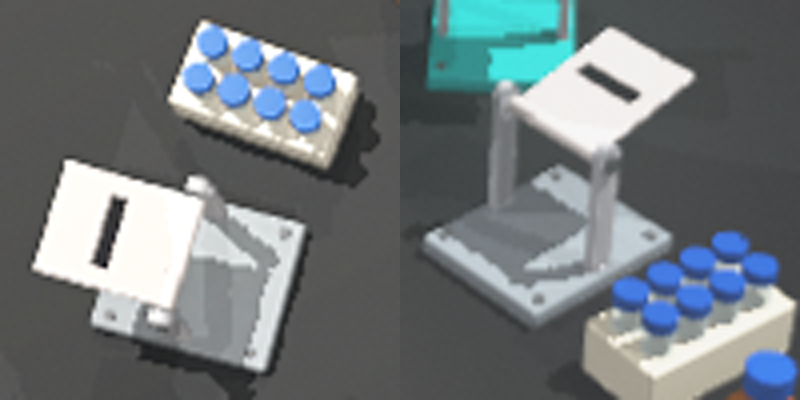

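The crop confirms the choice: a grey stand with a white bar-up paddle directly in front of the blue-capped rack. The turquoise look-alike is a separate stand. Next I'll fit the stand's pose and flag angle from the corner pixels in both views.

```bash
cat > fit.py <<'E'
from workcell import ctrl,cams
import cv2,numpy as np
from scipy.optimize import least_squares
C={n:cams.calibration(n) for n in("top","scene")}
proj=lambda n,P:cv2.projectPoints(np.array(P,float).reshape(-1,1,3),C[n]["rvec"],C[n]["tvec"],C[n]["K"],None)[0].reshape(-1,2)
def world(p,L):
    c,s=np.cos(p[2]),np.sin(p[2]);L=np.array(L)
    return np.c_[p[0]+c*L[:,0]-s*L[:,1],p[1]+s*L[:,0]+c*L[:,1],L[:,2]]
def pad(p,sx,r=.09,up=0): t=p[3]; return [sx*.038,r*np.cos(t)-up*np.sin(t),.1+r*np.sin(t)+up*np.cos(t)]
def model(p):
    return {"top":world(p,[[.055,-.065,.014],[-.055,-.065,.014],[.046,0,.112],[-.046,0,.112],pad(p,1),pad(p,-1)]),
     "scene":world(p,[[.055,-.065,.014],[-.055,-.065,.014],[.055,.065,.014],[-.055,.065,.014],[.046,0,.112],[-.046,0,.112],pad(p,1),pad(p,-1)])}
obs={"top":np.array([[305,226],[268,364],[200,182],[158,318],[67,158],[33,268]])/4+[160,150],
"scene":np.array([[540,318],[425,240],[670,235],[555,168],[610,144],[505,82],[693,72],[612,28]])/4+[180,135]}
f=lambda p:np.concatenate([(proj(n,W)-obs[n]).ravel() for n,W in model(p).items()])
if __name__=="__main__":
    r=least_squares(f,[.6,.2,-.25,.1],loss="soft_l1")
    p=r.x;print(p,np.round(r.fun.reshape(-1,2),1))
    R=lambda n:np.round(world(p,n),3).tolist()
    print("edge",R([[0,.09*np.cos(p[3]),.1+.09*np.sin(p[3])]]),"xax",np.cos(p[2]),np.sin(p[2]))
    # jar (ground point rough), via top ray at z=.05
    n="top";Rm=cv2.Rodrigues(C[n]["rvec"])[0];cam=-Rm.T@C[n]["tvec"]
    for uv,z in(((259,272),.05),((264,130),.125),((137,275),.1),((340,220),.1),((227,172),.04)):
        d=Rm.T@np.linalg.solve(C[n]["K"],[*uv,1]);print(uv,np.round(cam+d*(z-cam[2])/d[2],3))
E
python3 fit.py
```

```text
[ 0.55410061  0.16670718 -0.22241367  0.24971239] [[ 0.2 -2.2]
 [-0.2  0.3]
 [-0.5 -0.5]
 [ 1.  -1.4]
 [-0.2 -0.1]
 [ 0.5 -0.2]
 [-0.8 -0.9]
 [-1.1 -1. ]
 [ 0.9 -0.6]
 [ 0.5 -1.7]
 [-0.5 -0.2]
 [ 0.   0.1]
 [-0.   0.4]
 [-1.1 -0.2]]
edge [[0.573, 0.252, 0.122]] xax 0.9753678729273495 -0.22058447919374957
(259, 272) [0.399 0.021 0.05 ]
(264, 130) [0.779 0.014 0.125]
(137, 275) [0.383 0.34  0.1  ]
(340, 220) [ 0.539 -0.194  0.1  ]
(227, 172) [0.682 0.119 0.04 ]
```

Emit:
arm_command:
  motion:
    - {"angular": [0,0,0],"delta_pos": [29,36,12],"fingers": 0}
    - {"angular": [0,0,5],"delta_pos": [29,36,12],"fingers": 0}
    - {"angular": [0,0,5],"delta_pos": [29,36,12],"fingers": 0}
    - {"angular": [0,0,5],"delta_pos": [29,36,12],"fingers": 0}
    - {"angular": [0,0,5],"delta_pos": [29,36,12],"fingers": 0}
    - {"angular": [0,0,5],"delta_pos": [29,36,12],"fingers": 0}
    - {"angular": [0,0,5],"delta_pos": [29,36,12],"fingers": 0}
    - {"angular": [0,0,5],"delta_pos": [29,36,12],"fingers": 0}
    - {"angular": [0,0,5],"delta_pos": [29,36,12],"fingers": 0}
    - {"angular": [0,0,5],"delta_pos": [10,47,-2],"fingers": 0}
    - {"angular": [0,0,5],"delta_pos": [10,47,-2],"fingers": 0}
    - {"angular": [0,0,5],"delta_pos": [10,47,-2],"fingers": 0}
    - {"angular": [0,0,5],"delta_pos": [10,47,-2],"fingers": 0}
    - {"angular": [0,0,0.3],"delta_pos": [10,47,-2],"fingers": 0}
    - {"angular": [0,0,0],"delta_pos": [10,47,-2],"fingers": 0}
    - {"angular": [0,0,0],"delta_pos": [10,47,-2],"fingers": 0}
    - {"angular": [0,0,0],"delta_pos": [10,47,-2],"fingers": 0}
    - {"angular": [0,0,0],"delta_pos": [10,47,-2],"fingers": 0}
    - {"angular": [0,0,0],"delta_pos": [10,47,-2],"fingers": 0}
    - {"angular": [0,0,0],"delta_pos": [10,47,-2],"fingers": 0}

```text
time_s: 2.7
position: [0.5609, 0.2207, 0.3088]
eef_rot: [[0.222, 0.975, 0.001], [0.975, -0.222, -0.0], [-0.0, 0.001, -1.0]]
wrist_force: [0.4, 0.3, 0.4]
width: 0.0007
gripper_force: 0.0
```

Emit:
arm_command:
  motion:
    - {"angular": [-7.32,1.65,0],"delta_pos": [5,20,0],"fingers": 0}
    - {"angular": [-7.32,1.65,0],"delta_pos": [5,20,0],"fingers": 0}
    - {"angular": [-7.32,1.65,0],"delta_pos": [5,20,0],"fingers": 0}
    - {"angular": [-7.32,1.65,0],"delta_pos": [5,20,0],"fingers": 0}
    - {"angular": [-7.32,1.65,0],"delta_pos": [5,20,0],"fingers": 0}
    - {"angular": [-7.32,1.65,0],"delta_pos": [0,0,0],"fingers": 0}
    - {"angular": [0,0,0],"delta_pos": [0,0,0],"fingers": 0}

```text
time_s: 3.4
position: [0.584, 0.2913, 0.279]
eef_rot: [[0.167, 0.971, -0.171], [0.799, -0.235, -0.553], [-0.577, -0.044, -0.815]]
wrist_force: [0.1, -0.0, -0.3]
width: 0.0003
gripper_force: 0.0
```

```bash
cat > plan.py <<'E'
import numpy as np
from workcell import ctrl
S=np.array([.5541,.1667]);yaw=-.2224
xs=np.array([np.cos(yaw),np.sin(yaw)]);ys=np.array([-xs[1],xs[0]])
W=lambda r,z:np.r_[S+ys*r/1e3,z/1e3]*1e3
def tip(th,ph,rho=75,h=9.5):
    u=lambda a:np.array([np.cos(a),np.sin(a)])
    n=np.array([-np.sin(ph),np.cos(ph)]); m=np.array([np.sin(th),-np.cos(th)])  # underside normal
    if th<ph: T=90*u(th)+2.5*m-(90-rho)*u(ph)-h*n
    else:
        s=1 if n@m<0 else -1
        s*=min(1,abs(n@m)*4)
        T=rho*u(th)+2.5*m-s*h*n*1.0
    return W(T[0],T[1]+100)
def phi(d): return np.radians(np.interp(d,[100,180],[45,85]))
if __name__=="__main__":
    o=ctrl.get_obs();R=o["eef_rot"];p=o["position"]*1e3
    print("now",p,"phi",np.degrees(np.arcsin(-R[2,2])),"y.xs",R[:2,1]@xs,"r,lat",(p[:2]/1e3-S)@ys,(p[:2]/1e3-S)@xs)
    print("pre",W(115,80),"in",W(70,80))
    q=None
    for d in list(range(10,181,10)):
        t=tip(np.radians(d),phi(d)); print(d,round(np.degrees(phi(d)),1),np.round(t,1),None if q is None else np.round(t-q,1)); q=t
E
python3 plan.py
```

```text
now [584.02662682 291.31548825 279.00327853] phi 54.620370389037646 y.xs 0.998919630149774 r,lat 0.12814726982808652 0.0017029795063090956
pre [579.46568181 278.86765214  80.        ] in [569.53998023 234.97596217  80.        ]
10 45.0 [572.9 249.8  95.8] None
20 45.0 [572.1 246.2 111.1] [-0.8 -3.5 15.3]
30 45.0 [570.7 240.1 125.5] [-1.4 -6.1 14.4]
40 45.0 [568.8 231.7 138.6] [-1.9 -8.4 13.1]
50 45.0 [566.6 222.1 149.1] [-2.2 -9.6 10.5]
60 45.0 [564.3 211.9 157. ] [ -2.3 -10.2   7.9]
70 45.0 [561.8 200.6 162.9] [ -2.6 -11.4   5.9]
80 45.0 [559.  188.4 166.7] [ -2.8 -12.2   3.8]
90 45.0 [556.1 175.7 168.3] [ -2.9 -12.7   1.6]
100 45.0 [553.3 163.  167.6] [ -2.9 -12.7  -0.7]
110 50.0 [550.6 151.1 165.2] [ -2.7 -11.9  -2.4]
120 55.0 [548.  139.8 160.8] [ -2.5 -11.2  -4.5]
130 60.0 [545.7 129.6 154.3] [ -2.3 -10.3  -6.4]
140 65.0 [543.7 120.6 146.1] [-2.  -8.9 -8.2]
150 70.0 [541.4 110.6 137.4] [ -2.3 -10.   -8.7]
160 75.0 [539.4 101.9 127.1] [ -2.   -8.7 -10.3]
170 80.0 [537.9  95.1 115.5] [ -1.5  -6.8 -11.7]
180 85.0 [536.8  90.3 102.8] [ -1.1  -4.8 -12.7]
```

```bash
python3 -c "
from workcell import ctrl
o=ctrl.get_obs();print(o['joints'].round(2),o['qd'].round(2),o['time_s'])"
```

```text
[-0.62  0.71 -0.13  0.92  0.43  2.04 -0.87] [ 0.12 -0.05 -0.26 -0.01  0.07  0.02 -0.06] 3.4
```

Emit:
arm_command:
  motion:
    - {"angular": [0,0,0],"delta_pos": [0,0,0],"fingers": 0}
    - {"angular": [0,0,0],"delta_pos": [0,0,0],"fingers": 0}
    - {"angular": [0,0,0],"delta_pos": [0,0,0],"fingers": 0}

```text
time_s: 3.7
position: [0.5831, 0.293, 0.2835]
eef_rot: [[0.165, 0.972, -0.169], [0.809, -0.231, -0.541], [-0.565, -0.048, -0.824]]
wrist_force: [0.0, -0.6, -0.3]
width: 0.0003
gripper_force: 0.0
```

```bash
python3 -c "
from workcell import ctrl
o=ctrl.get_obs();print(o['joints'].round(2),o['qd'].round(2),o['position'],o['eef_rot'].round(3))"
```

```text
[-0.61  0.7  -0.15  0.92  0.43  2.04 -0.87] [-0.    0.    0.02  0.   -0.   -0.    0.  ] [0.58311226 0.29295978 0.28354979] [[ 0.165  0.972 -0.169]
 [ 0.809 -0.231 -0.541]
 [-0.565 -0.048 -0.824]]
```

Emit:
arm_command:
  motion:
    - {"angular": [0,0,0],"delta_pos": [0,0,-35],"fingers": 0}
    - {"angular": [0,0,0],"delta_pos": [0,0,-35],"fingers": 0}
    - {"angular": [0,0,0],"delta_pos": [0,0,-35],"fingers": 0}
    - {"angular": [0,0,0],"delta_pos": [0,0,-30],"fingers": 0}
    - {"angular": [0,0,0],"delta_pos": [0,0,0],"fingers": 0}
    - {"angular": [0,0,0],"delta_pos": [0,0,0],"fingers": 0}

```text
time_s: 4.3
position: [0.5833, 0.2925, 0.1482]
eef_rot: [[0.165, 0.971, -0.171], [0.806, -0.232, -0.544], [-0.568, -0.048, -0.822]]
wrist_force: [-0.1, 0.1, 0.1]
width: 0.0009
gripper_force: 0.0
```

```bash
cat > st.py <<'E'
import sys,numpy as np
from plan import *
from scipy.spatial.transform import Rotation as Ro
o=ctrl.get_obs();R=o["eef_rot"];p=o["position"]*1e3;d=p[:2]/1e3-S
print("t",o["time_s"],"pos",p.round(1),"phi",np.degrees(np.arcsin(-R[2,2])).round(1),"r,lat",(d@ys*1e3).round(1),(d@xs*1e3).round(1),"F",o["wrist_force"].round(1),"j",o["joints"].round(2))
ph=np.radians(float(sys.argv[1]))
z=np.r_[-np.cos(ph)*ys,-np.sin(ph)];y=np.r_[xs,0];D=np.c_[np.cross(y,z),y,z]
print("turn",np.degrees(Ro.from_matrix(D@R.T).as_rotvec()).round(2))
if len(sys.argv)>3: print("move",(W(float(sys.argv[2]),float(sys.argv[3]))-p).round(1))
E
python3 st.py 50 115 78
```

```text
t 4.3 pos [583.3 292.5 148.2] phi 55.3 r,lat 129.1 0.8 F [-0.1  0.1  0.1] j [-0.6   0.76 -0.16  1.09  0.41  1.83 -0.96]
turn [-5.84 -1.46  0.84]
move [ -3.9 -13.6 -70.2]
```

Emit:
arm_command:
  motion:
    - {"angular": [0,0,0],"delta_pos": [-1,-3,-24],"fingers": 0}
    - {"angular": [0,0,0],"delta_pos": [-1,-3,-24],"fingers": 0}
    - {"angular": [-3,-0.7,0.4],"delta_pos": [-1,-4,-22],"fingers": 0}
    - {"angular": [-2.8,-0.8,0.4],"delta_pos": [-1,-4,0],"fingers": 0}
    - {"angular": [0,0,0],"delta_pos": [0,0,0],"fingers": 0}
    - {"angular": [0,0,0],"delta_pos": [0,0,0],"fingers": 0}

```text
time_s: 4.9
position: [0.5799, 0.2801, 0.0792]
eef_rot: [[0.171, 0.976, -0.139], [0.748, -0.22, -0.626], [-0.641, 0.003, -0.768]]
wrist_force: [0.4, -0.3, 0.2]
width: 0.0005
gripper_force: 0.0
```

```bash
python3 st.py 50 72 76; sed -i 's/\[45,85\]/[50,85]/' plan.py; python3 plan.py | tail -18; python3 - <<'E'
from workcell import cams
import cv2,numpy as np
a=cams.camera("top")[130:250,140:260];b=cams.camera("scene")[115:235,270:390]
cv2.imwrite("pics/c2.png",np.hstack([cv2.resize(x,(400,400)) for x in(a,b)])[:,:,::-1])
E
```

```text
t 4.9 pos [579.9 280.1  79.2] phi 50.1 r,lat 116.3 0.1 F [ 0.4 -0.3  0.2] j [-0.64  0.82 -0.13  1.16  0.47  1.76 -1.03]
turn [-0.1   0.21 -0.04]
move [ -9.9 -43.2  -3.2]
10 50.0 [573.2 251.3  95.6] None
20 50.0 [572.4 247.7 110.8] [-0.8 -3.5 15.3]
30 50.0 [571.  241.6 125.2] [-1.4 -6.1 14.4]
40 50.0 [569.1 233.2 138.3] [-1.9 -8.4 13.1]
50 50.0 [566.8 222.7 149.7] [ -2.4 -10.5  11.4]
60 50.0 [564.5 212.5 157.6] [ -2.3 -10.2   7.9]
70 50.0 [561.9 201.1 163.5] [ -2.6 -11.4   5.9]
80 50.0 [559.1 188.9 167.3] [ -2.8 -12.2   3.8]
90 50.0 [556.3 176.2 168.9] [ -2.9 -12.7   1.6]
100 50.0 [553.4 163.5 168.2] [ -2.9 -12.7  -0.7]
110 54.4 [550.7 151.5 165.8] [ -2.7 -12.   -2.4]
120 58.8 [548.1 140.2 161.3] [ -2.6 -11.3  -4.5]
130 63.1 [545.8 129.8 154.8] [ -2.3 -10.3  -6.5]
140 67.5 [543.7 120.8 146.5] [-2.  -9.  -8.3]
150 71.9 [541.7 111.8 137.2] [-2.  -9.  -9.3]
160 76.2 [539.6 102.7 127. ] [ -2.1  -9.1 -10.2]
170 80.6 [538.   95.5 115.4] [ -1.6  -7.2 -11.6]
180 85.0 [536.8  90.3 102.8] [ -1.2  -5.2 -12.6]
```

View pics/c2.png

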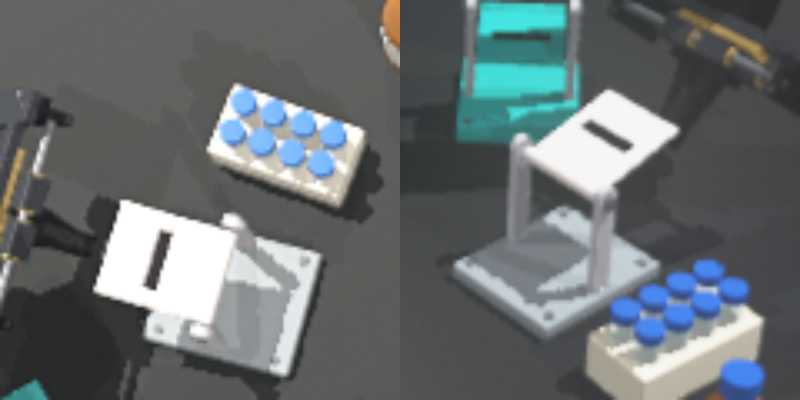

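The crop shows the closed fingertip outside the free edge at about (95,240), centred on it; the flag and rack have not moved. Next I'll go in under the edge and lift.

Emit:
arm_command:
  motion:
    - {"angular": [0,0,0],"delta_pos": [-1.8,-8,-0.6],"fingers": 0}
    - {"angular": [0,0,0],"delta_pos": [-1.8,-8,-0.6],"fingers": 0}
    - {"angular": [0,0,0],"delta_pos": [-1.8,-8,-0.6],"fingers": 0}
    - {"angular": [0,0,0],"delta_pos": [-1.8,-8,-0.6],"fingers": 0}
    - {"angular": [0,0,0],"delta_pos": [-1.8,-8,-0.6],"fingers": 0}
    - {"angular": [0,0,0],"delta_pos": [0,0,8],"fingers": 0}
    - {"angular": [0,0,0],"delta_pos": [0,0,8],"fingers": 0}
    - {"angular": [0,0,0],"delta_pos": [0,0,8],"fingers": 0}
    - {"angular": [0,0,0],"delta_pos": [0,0,8],"fingers": 0}
    - {"angular": [0,0,0],"delta_pos": [0,0,8],"fingers": 0}
    - {"angular": [0,0,0],"delta_pos": [0,0,8],"fingers": 0}
    - {"angular": [0,0,0],"delta_pos": [0,0,0],"fingers": 0}

```text
time_s: 6.2
position: [0.5708, 0.2391, 0.1237]
eef_rot: [[0.171, 0.975, -0.139], [0.747, -0.221, -0.627], [-0.642, 0.003, -0.767]]
wrist_force: [0.0, 0.2, -0.5]
width: 0.0006
gripper_force: 0.0
```

```bash
python3 st.py 50; python3 - <<'E'
from workcell import cams
import cv2,numpy as np
a=cams.camera("top")[130:250,140:260];b=cams.camera("scene")[115:235,270:390]
cv2.imwrite("pics/c3.png",np.hstack([cv2.resize(x,(400,400)) for x in(a,b)])[:,:,::-1])
E
```

```text
t 6.2 pos [570.8 239.1 123.7] phi 50.1 r,lat 74.3 0.3 F [ 0.   0.2 -0.5] j [-0.6   0.72 -0.12  1.25  0.48  1.76 -1.  ]
turn [-0.01  0.19  0.01]
```

View pics/c3.png

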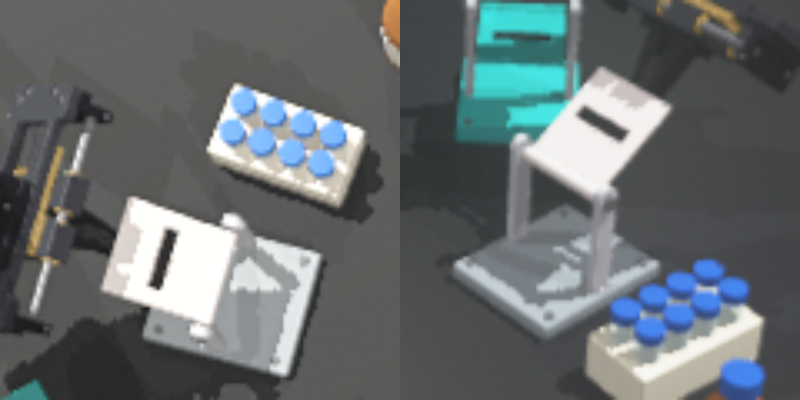

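The paddle is rising and the stand is still in place. I'll carry on over the top.

Emit:
arm_command:
  motion:
    - {"angular": [0,0,0],"delta_pos": [-0.8,-3,7.3],"fingers": 0}
    - {"angular": [0,0,0],"delta_pos": [-0.8,-3,7.3],"fingers": 0}
    - {"angular": [0,0,0],"delta_pos": [-1.2,-5.2,5.7],"fingers": 0}
    - {"angular": [0,0,0],"delta_pos": [-1.2,-5.2,5.7],"fingers": 0}
    - {"angular": [0,0,0],"delta_pos": [-1.1,-5.1,4],"fingers": 0}
    - {"angular": [0,0,0],"delta_pos": [-1.1,-5.1,4],"fingers": 0}
    - {"angular": [0,0,0],"delta_pos": [-1.3,-5.7,3],"fingers": 0}
    - {"angular": [0,0,0],"delta_pos": [-1.3,-5.7,3],"fingers": 0}
    - {"angular": [0,0,0],"delta_pos": [-1.4,-6.1,1.9],"fingers": 0}
    - {"angular": [0,0,0],"delta_pos": [-1.4,-6.1,1.9],"fingers": 0}
    - {"angular": [0,0,0],"delta_pos": [-1.5,-6.3,0.8],"fingers": 0}
    - {"angular": [0,0,0],"delta_pos": [-1.5,-6.3,0.8],"fingers": 0}
    - {"angular": [0,0,0],"delta_pos": [-1.4,-6.4,-0.3],"fingers": 0}
    - {"angular": [0,0,0],"delta_pos": [-1.4,-6.4,-0.3],"fingers": 0}
    - {"angular": [0,0,0],"delta_pos": [0,0,0],"fingers": 0}

```text
time_s: 7.8
position: [0.5528, 0.1616, 0.1671]
eef_rot: [[0.171, 0.975, -0.142], [0.746, -0.222, -0.628], [-0.644, 0.002, -0.765]]
wrist_force: [-0.8, -0.2, 0.2]
width: 0.0006
gripper_force: 0.0
```

```bash
python3 st.py 50; python3 - <<'E'
from workcell import cams
import cv2,numpy as np
a=cams.camera("top")[130:250,140:260];b=cams.camera("scene")[115:235,270:390]
cv2.imwrite("pics/c4.png",np.hstack([cv2.resize(x,(400,400)) for x in(a,b)])[:,:,::-1])
E
```

```text
t 7.8 pos [552.8 161.6 167.1] phi 49.9 r,lat -5.3 -0.1 F [-0.8 -0.2  0.2] j [-0.53  0.56 -0.11  1.4   0.5   1.74 -0.93]
turn [0.12 0.08 0.09]
```

View pics/c4.png

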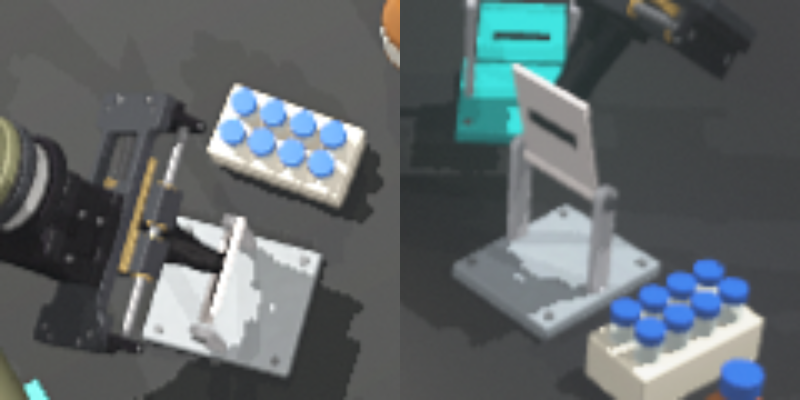

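The paddle is upright or just past it; the stand and rack have not moved. I'll push it down on the other side, turning the tool toward vertical as it goes.

Emit:
arm_command:
  motion:
    - {"angular": [2.14,-0.48,0],"delta_pos": [-1.3,-6,-1.2],"fingers": 0}
    - {"angular": [2.14,-0.48,0],"delta_pos": [-1.3,-6,-1.2],"fingers": 0}
    - {"angular": [2.14,-0.48,0],"delta_pos": [-1.3,-5.6,-2.2],"fingers": 0}
    - {"angular": [2.14,-0.48,0],"delta_pos": [-1.3,-5.6,-2.2],"fingers": 0}
    - {"angular": [2.14,-0.48,0],"delta_pos": [-1.1,-5.2,-3.2],"fingers": 0}
    - {"angular": [2.14,-0.48,0],"delta_pos": [-1.1,-5.2,-3.2],"fingers": 0}
    - {"angular": [2.14,-0.48,0],"delta_pos": [-1,-4.5,-4.1],"fingers": 0}
    - {"angular": [2.14,-0.48,0],"delta_pos": [-1,-4.5,-4.1],"fingers": 0}
    - {"angular": [2.14,-0.48,0],"delta_pos": [-1,-4.5,-4.6],"fingers": 0}
    - {"angular": [2.14,-0.48,0],"delta_pos": [-1,-4.5,-4.6],"fingers": 0}
    - {"angular": [2.14,-0.48,0],"delta_pos": [-1,-4.5,-5.1],"fingers": 0}
    - {"angular": [2.14,-0.48,0],"delta_pos": [-1,-4.5,-5.1],"fingers": 0}
    - {"angular": [2.14,-0.48,0],"delta_pos": [-0.8,-3.5,-5.8],"fingers": 0}
    - {"angular": [2.14,-0.48,0],"delta_pos": [-0.8,-3.5,-5.8],"fingers": 0}
    - {"angular": [2.14,-0.48,0],"delta_pos": [-0.6,-2.6,-6],"fingers": 0}
    - {"angular": [2.14,-0.48,0],"delta_pos": [-0.6,-2.6,-3],"fingers": 0}
    - {"angular": [0,0,0],"delta_pos": [0,0,0],"fingers": 0}

```text
time_s: 9.6
position: [0.5365, 0.0882, 0.1054]
eef_rot: [[0.223, 0.975, -0.02], [0.971, -0.224, -0.085], [-0.087, -0.0, -0.996]]
wrist_force: [0.1, -0.2, -0.2]
width: 0.0001
gripper_force: 0.0
```

```bash
python3 st.py 85
```

```text
t 9.6 pos [536.5  88.2 105.4] phi 85.0 r,lat -80.5 0.1 F [ 0.1 -0.2 -0.2] j [-0.16  0.22 -0.11  1.83  0.11  1.14 -0.55]
turn [ 0.  -0.   0.2]
```

Now I'll press gently down to the stop, watching the force.

Emit:
arm_command:
  motion:
    - {"angular": [0,0,0],"delta_pos": [0,0,-1],"fingers": 0}
    - {"angular": [0,0,0],"delta_pos": [0,0,-1],"fingers": 0}
    - {"angular": [0,0,0],"delta_pos": [0,0,-1],"fingers": 0}
    - {"angular": [0,0,0],"delta_pos": [0,0,0],"fingers": 0}

```text
time_s: 10.0
position: [0.537, 0.0911, 0.1034]
eef_rot: [[0.219, 0.975, -0.018], [0.972, -0.22, -0.084], [-0.086, 0.001, -0.996]]
wrist_force: [-1.3, -1.2, 4.8]
width: 0.0006
gripper_force: 2.5
```

Emit:
arm_command:
  motion:
    - {"angular": [0,0,0],"delta_pos": [0,0,-1],"fingers": 0}
    - {"angular": [0,0,0],"delta_pos": [0,0,0],"fingers": 0}

```text
time_s: 10.2
position: [0.5371, 0.0911, 0.1032]
eef_rot: [[0.219, 0.975, -0.018], [0.972, -0.22, -0.084], [-0.086, 0.001, -0.996]]
wrist_force: [-3.2, -0.5, 9.3]
width: 0.0007
gripper_force: 4.6
```

The force climbs to 9 N with no further motion at z = 103 mm, so the paddle is on its stop. I'll retreat straight up and check.

Emit:
arm_command:
  motion:
    - {"angular": [0,0,0],"delta_pos": [0,0,5],"fingers": 0}
    - {"angular": [0,0,0],"delta_pos": [0,0,20],"fingers": 0}
    - {"angular": [0,0,0],"delta_pos": [0,0,40],"fingers": 0}
    - {"angular": [0,0,0],"delta_pos": [0,0,40],"fingers": 0}
    - {"angular": [0,0,0],"delta_pos": [-30,-20,30],"fingers": 0}
    - {"angular": [0,0,0],"delta_pos": [-40,-30,0],"fingers": 0}
    - {"angular": [0,0,0],"delta_pos": [-40,-30,0],"fingers": 0}
    - {"angular": [0,0,0],"delta_pos": [0,-40,0],"fingers": 0}
    - {"angular": [0,0,0],"delta_pos": [0,-40,0],"fingers": 0}
    - {"angular": [0,0,0],"delta_pos": [0,-40,0],"fingers": 0}
    - {"angular": [0,0,0],"delta_pos": [0,0,0],"fingers": 0}

```text
time_s: 11.3
position: [0.4259, -0.1152, 0.2367]
eef_rot: [[0.228, 0.973, -0.019], [0.97, -0.229, -0.086], [-0.088, 0.001, -0.996]]
wrist_force: [-0.3, 0.1, -0.6]
width: 0.0002
gripper_force: 0.0
```

```bash
python3 - <<'E'
from workcell import cams
import cv2,numpy as np
a=cams.camera("top")[130:250,160:280];b=cams.camera("scene")[115:235,270:390]
cv2.imwrite("pics/c5.png",np.hstack([cv2.resize(x,(400,400)) for x in(a,b)])[:,:,::-1])
E
```

```text
(no output)
```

View pics/c5.png

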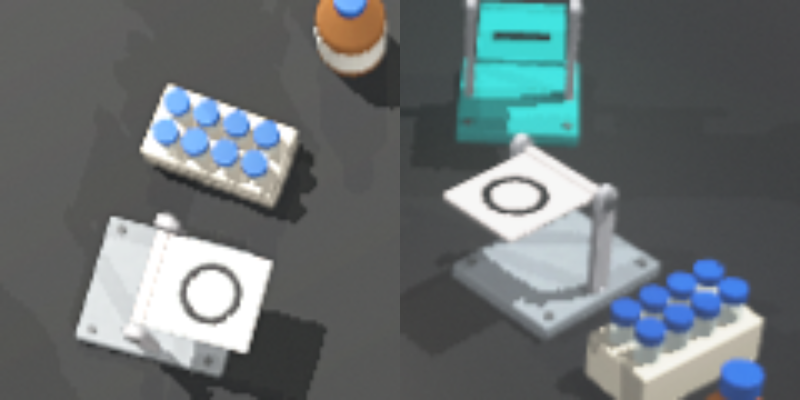

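The paddle lies level on the -y side with its ring face up, at (210,293) in the top crop. The stand and rack have not moved, and the robot is clear.

```bash
python3 -c "
from workcell import ctrl
print(ctrl.finish_job())"
```

```text
the job is handed in; nothing more can be done
None
```

The filled rack's flag is turned over and lies level on its other stop with the ring face up; its stand and rack did not move, the arm did not go near the other things, and the job is handed in at about 11 s.

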